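# Shim the rocking corner of the microscope's base plate

### The arm

A 6-joint arm with a two-finger parallel gripper is mounted at the origin on the work surface. World frame = base frame: x ahead of the robot, y to its left, z up, the work surface at z = 0. Lengths are in m, angles in rad, forces in N, time in s.
With the tool pointing down it reaches from about 0.35 to 0.925 m from the base axis. Payload 6.4 kg.
Tool frame: the origin (TCP) lies between the finger pads; the fingertips stand 22 mm ahead of it and the grasp point (between the pads) lies 3 mm ahead of it; z points along the fingers, x is the direction in which the jaws open and shut, and the axes are right-handed (so a half turn about z gives the same grasp; the last joint's range is limited). The gripper opens to 85 mm and grips with 20 to 120 N. Pads are 22 mm wide; open, the fingers measure 114 mm over their backs; the gripper's body (76 mm by 85 mm) begins 54 mm behind the grasp point. The pads swing forward as they close: fully open they stand 13 mm farther back than shut.
Start: joints at [-1.364, 0.245, 1.558, -0, 1.339, -0.174], TCP at [0.242, -0.603, 0.253] pointing down, gripper open.
Joint ranges: [-3.13, 3.13], [-1.02, 2.26], [0.13, 2.54], [-0.95, 4.09], [0.21, 2.88], [-2.74, 2.74]. Speed limits (rad/s): [2.57, 2.57, 3.14, 3.14, 3.14, 3.14].

### API

Orientations are given as a rotation vector (axis times angle).
In Python, from bench import state, capture, finish_job gives the robot as it stands. The module is installed in compiled form; this text tells all that it offers.
- The arm moves only by the shell command python3 -m crank 'ROWS' [FORCE]. ROWS is JSON, a list that holds one entry, the list of rows, each a list of 5 numbers: the closure, from -1 (fully open) to 1 (shut), then the shift along the tool's x, y, z in cm, then the turn about the tool's z in degrees. In form: [[[jaw, x, y, z, yaw], ...]]. A call has 1 to 5 rows; each row shifts and turns the commanded pose from where the row before left it, along the tool's axes as they then stand; what a row does not reach is not made up. A row lasts 1/10 s, in which the tool goes at most 50 mm and 8.59 degrees, less where a joint would pass 70% of its speed; a pose out of reach is approached as far as the arm can. A call is refused whole if a number of a shift passes 5 or a number of a turn 8.59, either way. A call with a gripper value outside its range is refused whole. The fingers move at their own pace and stop on an object; FORCE is the grip in N (left out, the last holds). Time passes only in rows, so rows that do not move let the fingers close. It gives the time, the measured TCP pose, the force and the opening at its end, in the units of the state.
- state(): the state, without advancing time (a new reading comes with each control period).
- capture(name): name is "scene" or "top"; returns a dict with "img" (480x640x3 uint8, red, green, blue), "range_z" (480x640 float32, m along the optical axis (not along the pixel's ray), 0 where there is no reading), "fovy" (degrees; the focal length in pixels is half the picture's height over the tangent of half this angle, whatever the lens; pixels are square), "cx", "cy" (the principal point, pixels), "pose" (4x4, takes a point from camera to world coordinates). Camera axes: x right, y up, looking along -z (the intrinsics and any distortion apply to the point x, -y, -z); pixel columns grow to the right and rows downward; lengths in m; the calibration is good to about 2 mm. A picture is of the moment at which its call begins.
- finish_job(): hands the job in, once; it reports no verdict.
The state is a dict: "time": time; "q": joint angles; "joint_vel": joint speeds; "effort": joint torques, N m; "tcp_pos": TCP position; "tcp_rot": TCP orientation; "wrist_force": force on the tool from outside, world axes, zero at the start; "torque": the same for the moment, N m; "gripper_width": finger opening in m.
Only numpy, scipy, OpenCV 4.12 (cv2) and the standard library are available. Lean on these libraries where they do the work, as an engineer would, in place of code of your own. Each camera call takes 0.05 s, during which the arm holds its last target. There are 200 camera calls.

### The job

The microscope's steel base plate rocks because the pad under one of its corners has gone. Press down on its corners with your fingertips to find the one that gives, then press that corner's orange wedge shim in, flat on the bench, under the plate until it is snug, without jacking the plate up or shoving it along. Leave the other three shims and the things around the plate where they are, and do not pick anything up.

Things in the scene. Friction and masses are not known exactly. Their poses are not given: they have to be found in the camera images.
- plate: dark steel base plate of a microscope, 180 mm (its x) by 240 mm (its y), 10 mm thick, about 3.4 kg (a hard sideways shove slides it), loose and level, its underside 5 mm above the bench on square rubber pads (30 x 30 x 5 mm, hidden, 3 mm in from both edges of each corner). One pad (any) is gone. Origin at the centre of its underside; z up, x away from the robot (turned up to 0.2 rad)
- corner_1 (a point): point on the plate's top face at its far left corner, 22 mm in from both edges: a good place to press; 15 mm above the bench while level. If this corner's pad is gone, it gives under about 7 to 9 N, drops about 4 mm until the plate's corner meets the bench, and comes back when let go; with its pad it does not give
- corner_2 (a point): point on the plate's top face at its far right corner, 22 mm in from both edges: a good place to press; 15 mm above the bench while level. If this corner's pad is gone, it gives under about 7 to 9 N, drops about 4 mm until the plate's corner meets the bench, and comes back when let go; with its pad it does not give
- corner_3 (a point): point on the plate's top face at its near right corner, 22 mm in from both edges: a good place to press; 15 mm above the bench while level. If this corner's pad is gone, it gives under about 7 to 9 N, drops about 4 mm until the plate's corner meets the bench, and comes back when let go; with its pad it does not give
- corner_4 (a point): point on the plate's top face at its near left corner, 22 mm in from both edges: a good place to press; 15 mm above the bench while level. If this corner's pad is gone, it gives under about 7 to 9 N, drops about 4 mm until the plate's corner meets the bench, and comes back when let go; with its pad it does not give
- shim_1: far left corner's orange wedge shim, 15 g, loose on the bench off the plate's +y edge, nose to the plate, 7 to 19 mm short of it. 56 x 34 mm; 2 mm thick at the nose, 8 mm 50 mm back; then a thumb lip 6 mm thick, 18 mm high. Origin: centre of underside; x tail to nose (nose +28 mm, lip's outer face -28 mm). Snug about 25 mm under a padless corner (the push turns hard); a pad stops it 3 mm in
- shim_2: far right corner's orange wedge shim, 15 g, loose on the bench off the plate's -y edge, nose to the plate, 7 to 19 mm short of it. 56 x 34 mm; 2 mm thick at the nose, 8 mm 50 mm back; then a thumb lip 6 mm thick, 18 mm high. Origin: centre of underside; x tail to nose (nose +28 mm, lip's outer face -28 mm). Snug about 25 mm under a padless corner (the push turns hard); a pad stops it 3 mm in
- shim_3: near right corner's orange wedge shim, 15 g, loose on the bench off the plate's -y edge, nose to the plate, 7 to 19 mm short of it. 56 x 34 mm; 2 mm thick at the nose, 8 mm 50 mm back; then a thumb lip 6 mm thick, 18 mm high. Origin: centre of underside; x tail to nose (nose +28 mm, lip's outer face -28 mm). Snug about 25 mm under a padless corner (the push turns hard); a pad stops it 3 mm in
- shim_4: near left corner's orange wedge shim, 15 g, loose on the bench off the plate's +y edge, nose to the plate, 7 to 19 mm short of it. 56 x 34 mm; 2 mm thick at the nose, 8 mm 50 mm back; then a thumb lip 6 mm thick, 18 mm high. Origin: centre of underside; x tail to nose (nose +28 mm, lip's outer face -28 mm). Snug about 25 mm under a padless corner (the push turns hard); a pad stops it 3 mm in
- oil_bottle: small amber oil bottle with a black cap, upright, 26 mm across, 54 mm high; origin at the centre of its foot. A bystander
- objective: microscope objective, a chrome barrel with a blue ring standing upright, 27 mm across, 44 mm high; origin at the centre of its foot. A bystander
- slide_box: closed blue slide box, 36 x 91 x 33 mm, beyond the plate's far edge; origin at the centre of its underside. A bystander
There are look-alikes about, which are no part of the job. Leave any purple look-alike of the shim_3 alone.

How it is judged:
On the way, in this order (a step that is already met when the one before it is completed fails the run):
1. the corner that rocks is pressed with the fingers and dips by more than 2 mm (height (world z) of any of corner_1, corner_2, corner_3, corner_4 below 0.013 m and contact force between the fingers and plate above 2 N), for 0.05 s.
2. that corner's shim is at least 20 mm in under the plate (((x of shim_1 in the frame of plate between 0.045 and 0.092 m and y of shim_1 in the frame of plate below 0.128 m and angle between the x axis of shim_1 and the y axis of plate, either way round below 0.35 rad and angle between shim_1's own z axis and vertical below 0.12 rad) or (x of shim_2 in the frame of plate between 0.045 and 0.092 m and y of shim_2 in the frame of plate above -0.128 m and angle between the x axis of shim_2 and the y axis of plate, either way round below 0.35 rad and angle between shim_2's own z axis and vertical below 0.12 rad) or (x of shim_3 in the frame of plate between -0.092 and -0.045 m and y of shim_3 in the frame of plate above -0.128 m and angle between the x axis of shim_3 and the y axis of plate, either way round below 0.35 rad and angle between shim_3's own z axis and vertical below 0.12 rad) or (x of shim_4 in the frame of plate between -0.092 and -0.045 m and y of shim_4 in the frame of plate below 0.128 m and angle between the x axis of shim_4 and the y axis of plate, either way round below 0.35 rad and angle between shim_4's own z axis and vertical below 0.12 rad))), for 0.1 s.
At the end, for the whole second after the job is handed in: The padless corner's shim is flat, at rest, nose 20 mm or more under the plate there and square within 0.35 rad; the other shims within 8 mm of their starts; the plate at rest, within 12 mm of its start, each corner point 2 mm below to 2.5 mm above its level height (((x of shim_1 in the frame of plate between 0.045 and 0.092 m and y of shim_1 in the frame of plate below 0.128 m and angle between the x axis of shim_1 and the y axis of plate, either way round below 0.35 rad and angle between shim_1's own z axis and vertical below 0.12 rad and distance of each of shim_2, shim_3, shim_4 from where it was at the start of the episode below 0.008 m and linear speed of shim_1 below 0.01 m/s) or (x of shim_2 in the frame of plate between 0.045 and 0.092 m and y of shim_2 in the frame of plate above -0.128 m and angle between the x axis of shim_2 and the y axis of plate, either way round below 0.35 rad and angle between shim_2's own z axis and vertical below 0.12 rad and distance of each of shim_1, shim_3, shim_4 from where it was at the start of the episode below 0.008 m and linear speed of shim_2 below 0.01 m/s) or (x of shim_3 in the frame of plate between -0.092 and -0.045 m and y of shim_3 in the frame of plate above -0.128 m and angle between the x axis of shim_3 and the y axis of plate, either way round below 0.35 rad and angle between shim_3's own z axis and vertical below 0.12 rad and distance of each of shim_1, shim_2, shim_4 from where it was at the start of the episode below 0.008 m and linear speed of shim_3 below 0.01 m/s) or (x of shim_4 in the frame of plate between -0.092 and -0.045 m and y of shim_4 in the frame of plate below 0.128 m and angle between the x axis of shim_4 and the y axis of plate, either way round below 0.35 rad and angle between shim_4's own z axis and vertical below 0.12 rad and distance of each of shim_1, shim_2, shim_3 from where it was at the start of the episode below 0.008 m and linear speed of shim_4 below 0.01 m/s)) and height (world z) of corner_1 between 0.013 and 0.0175 m and height (world z) of corner_2 between 0.013 and 0.0175 m and height (world z) of corner_3 between 0.013 and 0.0175 m and height (world z) of corner_4 between 0.013 and 0.0175 m and distance of plate from where it was at the start of the episode below 0.012 m and linear speed of plate below 0.01 m/s); the robot touches nothing.
It fails at once if a shim is lifted more than 8 mm off the bench or tipped over (height (world z) of any of shim_1, shim_2, shim_3, shim_4 above 0.008 m or angle between any of shim_1, shim_2, shim_3, shim_4's own z axis and vertical above 0.6 rad).
It fails at once if the plate is lifted off its pads or shoved more than 15 mm (height (world z) of plate above 0.012 m or distance of plate from where it was at the start of the episode above 0.015 m).
It fails at once if the oil bottle, the objective or the slide box is moved more than 20 mm, lifted or knocked over (distance of any of oil_bottle, objective, slide_box from where it was at the start of the episode above 0.02 m or angle between any of oil_bottle, objective, slide_box's own z axis and vertical above 0.5 rad).
It also fails if it takes over 59 s, if anything falls off the work surface, if the arm or the gripper's body presses on something with over 40 N, if the wrist force passes 120 N, or if a joint passes its speed limit or range.

## Working session

There is one attempt and no reset: what is moved stays moved. The work goes in short steps, Python scripts to look and compute and a shell command to move; the robot and the scene stay as the last step left them, time stands still between calls to the robot, and variables do not carry over. Pictures are saved under pics/ and viewed, about 8 in all and at most 12, crops included, and the job is handed in when it is done.

```bash
mkdir -p pics; cat > h.py <<'E'
import numpy as np, cv2
from bench import state, capture
from scipy.spatial.transform import Rotation as R
def ray(c,u,v):
    f=240/np.tan(np.radians(c["fovy"])/2)
    d=np.array([(u-c["cx"])/f,-(v-c["cy"])/f,-1.]); P=np.array(c["pose"])
    return P[:3,3],P[:3,:3]@d
def onz(c,u,v,z):
    o,d=ray(c,u,v); return o+d*(z-o[2])/d[2]
def cloud(c):
    f=240/np.tan(np.radians(c["fovy"])/2); z=c["range_z"]
    v,u=np.mgrid[:480,:640]
    p=np.stack([(u-c["cx"])/f*z,-(v-c["cy"])/f*z,-z],-1); P=np.array(c["pose"])
    return p@P[:3,:3].T+P[:3,3]
def save(c,n): cv2.imwrite(f"pics/{n}.png",cv2.cvtColor(c["img"],cv2.COLOR_RGB2BGR))
E
python3 - <<'E'
from h import *
for n in("top","scene"):
    c=capture(n); save(c,n+"0"); print(n,c["fovy"],c["cx"],c["cy"],np.round(c["pose"],3).tolist(),[k for k in c])
    h=cv2.cvtColor(c["img"],cv2.COLOR_RGB2HSV)
    m=cv2.inRange(h,(5,130,90),(20,255,255))
    for q in cv2.findContours(m,0,2)[0]:
        if cv2.contourArea(q)>40: print(np.round(cv2.minAreaRect(q)[0]),cv2.contourArea(q))
print(state())
E
```

```text
top 56.872705634385376 318.85178935557093 236.53820020133398 [[-0.005, 0.991, -0.132, 0.476], [-1.0, -0.008, -0.027, -0.036], [-0.028, 0.132, 0.991, 0.832], [0.0, 0.0, 0.0, 1.0]] ['img', 'range_z', 'fovy', 'cx', 'cy', 'pose']
[240. 286.] 430.0
[409. 278.] 421.5
[239. 217.] 395.0
[406. 205.] 393.5
scene 50.37181357474923 323.7101887447791 238.30429126018186 [[0.12, -0.729, 0.674, 1.124], [0.993, 0.077, -0.093, -0.076], [0.016, 0.68, 0.733, 0.597], [0.0, 0.0, 0.0, 1.0]] ['img', 'range_z', 'fovy', 'cx', 'cy', 'pose']
[209. 281.] 595.5
[189. 278.] 52.5
[418. 253.] 539.5
[436. 245.] 47.0
[209. 214.] 456.5
[396. 196.] 375.0
{'time': 0.1, 'q': array([-1.36412391e+00,  2.45760615e-01,  1.55888693e+00,  1.63629039e-05,
        1.33874052e+00, -1.74125395e-01]), 'joint_vel': array([ 0.00044385, -0.0013467 , -0.00216271, -0.0013165 ,  0.00108776,
        0.00055643]), 'effort': array([-8.70964541e-04, -4.30671680e+01, -3.27128291e+01, -1.98873940e-04,
        2.82761932e-03,  1.90082041e-06]), 'tcp_pos': array([ 0.24147569, -0.60297568,  0.2522828 ]), 'tcp_rot': array([-2.60065909e+00,  1.76018647e+00,  2.00819132e-03]), 'wrist_force': array([ 0.01018521, -0.41155118, -0.6706722 ]), 'torque': array([-0.05644156,  0.01908152,  0.01074398]), 'gripper_width': 0.08534763865805772}
```

View pics/top0.png

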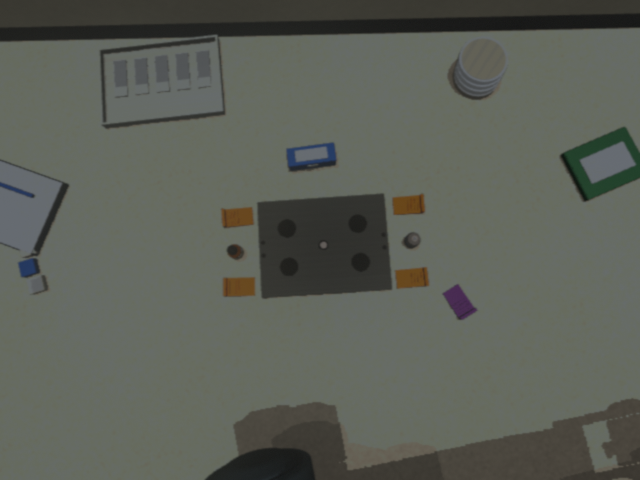

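View pics/scene0.png

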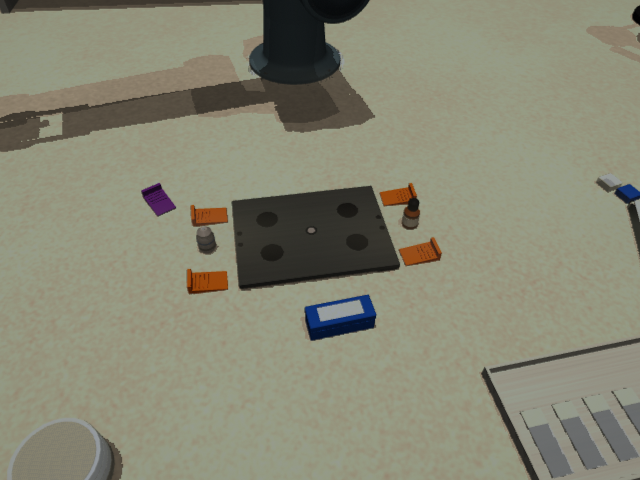

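Top view (up = +x, left = +y): plate at about (324,246). The candidates are orange shims at (240,217)=shim_1, (406,205)=shim_2, (409,278)=shim_3 and (240,286)=shim_4. The purple look-alike at (460,302) is excluded. The bottle is at (236,251), the objective at (412,240) and the slide box at (311,156).

```bash
cat > meas.py <<'E'
from h import *
def plate(c):
    w=cloud(c); g=c["img"].max(2)
    h=cv2.cvtColor(c["img"],cv2.COLOR_RGB2HSV)
    m=((g<85)).astype(np.uint8)*255
    m=cv2.morphologyEx(m,cv2.MORPH_OPEN,np.ones((7,7)))
    q=[k for k in cv2.findContours(m,0,2)[0] if 6000<cv2.contourArea(k)<40000 and cv2.pointPolygonTest(k,(324,246),False)>0][0] 
    pts=np.array([onz(c,*p[0],0.015)[:2] for p in q],np.float32)
    r=cv2.minAreaRect(pts*1000); return r,cv2.boxPoints(r)
def shims(c):
    h=cv2.cvtColor(c["img"],cv2.COLOR_RGB2HSV); m=cv2.inRange(h,(5,130,70),(20,255,255)); o=[]
    for q in cv2.findContours(m,0,2)[0]:
        if cv2.contourArea(q)<200: continue
        p=np.array([onz(c,*k[0],0.005)[:2] for k in q],np.float32)*1000
        o.append((cv2.minAreaRect(p),p))
    return o
if __name__=="__main__":
    c=capture("top"); r,b=plate(c); print(r,b.round().tolist())
    w=cloud(c); print("plate z",w[240:252,315:335,2].mean(),"bench z",np.median(w[330:360,300:340,2]))
    for s,p in shims(c): print(np.round(s[0],1),np.round(s[1],1),round(s[2],1))
    for u,v,z in((236,251,.03),(412,240,.03)): print(onz(c,u,v,z).round(3))
    s=state(); print(R.from_rotvec(s["tcp_rot"]).as_matrix().round(3).tolist())
    k=c["img"][180:320,200:480]; cv2.imwrite("pics/crop0.png",cv2.resize(np.clip(k[...,::-1]*1.7,0,255).astype(np.uint8),(800,400),interpolation=2))
E
python3 meas.py
```

```text
((568.9381103515625, -21.522132873535156), (181.1029510498047, 240.2684783935547), 3.3943867683410645) [[471.0, 93.0], [486.0, -147.0], [666.0, -136.0], [652.0, 104.0]]
plate z 0.019066215200321878 bench z 0.0007197175039588832
[493.2 136.8] [55.  31.5] 89.7
[ 508.  -184.7] [31.8 57.1] 5.1
[624.8 142.2] [33.5 57.3] 2.2
[ 645.5 -182.9] [32.5 57.1] 4.5
[0.557 0.137 0.03 ]
[ 0.575 -0.183  0.03 ]
[[0.372, -0.928, -0.0], [-0.928, -0.372, 0.001], [-0.001, -0.0, -1.0]]
```

View pics/crop0.png

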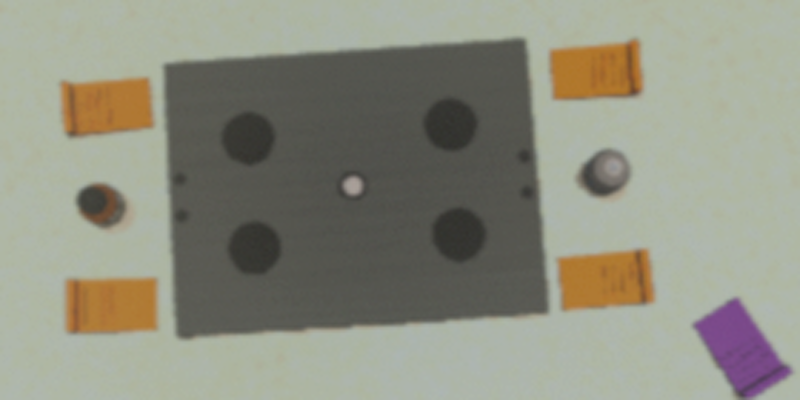

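The sizes match (181 x 240 mm plate, 57 x 32 mm shims). The crop confirms four orange shims nose-in, with the purple one apart at the lower right. Plate centre is (0.569,-0.0215), yaw 3.4°. I'll turn the tool so tool x = −plate y and tool y = −plate x, then go over corner_3 first.

```bash
python3 -m crank '[[[1,0,0,0,8.5],[1,0,0,0,8.5],[1,0,0,0,1.4],[1,0,0,0,0]]]' 60
python3 -m crank '[[[1,-3.9,-2.4,0,0],[1,-3.9,-2.4,0,0],[1,-3.9,-2.4,0,0],[1,-3.9,-2.4,0,0],[1,-3.9,-2.4,0,0]]]'
python3 -m crank '[[[1,-3.9,-2.4,0,0],[1,-3.9,-2.4,0,0],[1,-3.9,-2.4,0,0],[1,-3.9,-2.4,0,0],[1,-3.9,-2.4,0,0]]]'
cat > rel.py <<'E'
from h import *
import sys
s=state(); M=R.from_rotvec(s["tcp_rot"]).as_matrix(); p=s["tcp_pos"]*1000
O=np.array([568.9,-21.5,0]); th=np.radians(3.42); X=np.array([np.cos(th),np.sin(th),0]);Y=np.array([-X[1],X[0],0])
d=p-O; F=s["wrist_force"]
print("t",round(s["time"],2),"plate xy mm",(d@X).round(1),(d@Y).round(1),"z",p[2].round(2),"yawerr",np.degrees(np.arctan2(M[:,0]@X,-M[:,0]@Y)).round(2),"w",s["gripper_width"],"F plate",(F@X).round(2),(F@Y).round(2),F[2].round(2))
E
python3 rel.py
```

```text
time: 0.55
tcp_pos: [0.2416, -0.6033, 0.253]
tcp_rot: [-2.289, 2.151, 0.001]
wrist_force: [-0.4, 0.3, 0.1]
gripper_width: 0.0283
time: 1.05
tcp_pos: [0.3503, -0.3999, 0.2533]
tcp_rot: [-2.289, 2.152, -0.0]
wrist_force: [0.9, -0.1, 0.6]
gripper_width: -0.0001
time: 1.55
tcp_pos: [0.4585, -0.1981, 0.2535]
tcp_rot: [-2.289, 2.151, -0.001]
wrist_force: [0.9, -0.6, -0.1]
gripper_width: 0.0001
t 1.55 plate xy mm -120.8 -169.7 z 253.51 yawerr 0.13 w 0.00010869271820993737 F plate 0.9 -0.61 -0.1
```

```bash
python3 -m crank '[[[1,-3.6,-2.6,3,0],[1,-3.6,-2.7,3,0],[1,0,0,5,0],[1,0,0,5,0],[1,0,0,4.6,0]]]'
python3 -m crank '[[[1,0,0,0,0],[1,0,0,0,0],[1,0,0,0,0]]]'; python3 rel.py
```

```text
time: 2.05
tcp_pos: [0.5029, -0.1294, 0.0498]
tcp_rot: [-2.291, 2.15, -0.0]
wrist_force: [0.5, 0.3, 0.5]
gripper_width: -0.0
time: 2.35
tcp_pos: [0.5053, -0.1314, 0.0547]
tcp_rot: [-2.286, 2.152, -0.009]
wrist_force: [-0.3, -0.2, 0.0]
gripper_width: 0.0
t 2.35 plate xy mm -70.1 -105.9 z 54.75 yawerr 0.03 w 3.514462993003849e-06 F plate -0.34 -0.21 0.04
```

```bash
python3 -m crank '[[[1,-0.8,-0.2,0.7,0],[1,0,0,0.7,0],[1,0,0,0,0],[1,0,0,0,0]]]'; python3 rel.py
for i in 1 ; do python3 -m crank '[[[1,0,0,0.1,0],[1,0,0,0.1,0],[1,0,0,0.1,0],[1,0,0,0,0]]]'; done; python3 rel.py
```

```text
time: 2.75
tcp_pos: [0.5045, -0.122, 0.0377]
tcp_rot: [2.287, -2.154, 0.0]
wrist_force: [-0.0, 0.3, 0.4]
gripper_width: 0.0
t 2.75 plate xy mm -70.2 -96.4 z 37.65 yawerr 0.01 w 4.482344666322334e-05 F plate -0.03 0.26 0.41
time: 3.15
tcp_pos: [0.505, -0.1222, 0.0369]
tcp_rot: [2.287, -2.153, -0.002]
wrist_force: [-8.9, 3.5, 20.7]
gripper_width: 0.0002
t 3.15 plate xy mm -69.8 -96.8 z 36.94 yawerr 0.02 w 0.00017542876324567544 F plate -8.65 3.98 20.7
```

Corner 3 is firm (20 N at tip z≈15 mm). Next is corner 4, along +y.

```bash
python3 -m crank '[[[1,0,0,-0.5,0],[1,0,0,-2,0],[1,-3.9,0,0,0],[1,-3.9,0,0,0],[1,-3.9,0,0,0]]]'
python3 -m crank '[[[1,-3.9,0,0,0],[1,-3.9,0,0,0],[1,0,0,0.8,0],[1,0,0,0.8,0],[1,0,0,0,0]]]';python3 rel.py
```

```text
time: 3.65
tcp_pos: [0.4976, -0.0044, 0.0599]
tcp_rot: [-2.285, 2.155, -0.001]
wrist_force: [0.6, 0.2, -0.1]
gripper_width: -0.0002
time: 4.15
tcp_pos: [0.492, 0.072, 0.0422]
tcp_rot: [2.285, -2.154, -0.003]
wrist_force: [-1.0, 0.0, -0.5]
gripper_width: 0.0001
t 4.15 plate xy mm -71.1 97.9 z 42.24 yawerr -0.04 w 0.0001025676924338565 F plate -1.02 0.07 -0.52
```

```bash
python3 -m crank '[[[1,0,-0.2,0.2,0],[1,0,0,0.2,0],[1,0,0,0,0],[1,0,0,0.1,0],[1,0,0,0,0]]]'; python3 rel.py
python3 -m crank '[[[1,0,0,0.1,0],[1,0,0,0.1,0],[1,0,0,0,0],[1,0,0,0,0]]]';python3 rel.py
```

```text
time: 4.65
tcp_pos: [0.495, 0.0725, 0.0386]
tcp_rot: [-2.286, 2.155, -0.0]
wrist_force: [0.1, 0.2, -0.7]
gripper_width: -0.0003
t 4.65 plate xy mm -68.2 98.3 z 38.57 yawerr -0.02 w -0.0003415870429092499 F plate 0.07 0.23 -0.69
time: 5.05
tcp_pos: [0.4951, 0.0727, 0.037]
tcp_rot: [2.287, -2.154, -0.0]
wrist_force: [-2.2, -0.0, 6.6]
gripper_width: -0.0003
t 5.05 plate xy mm -68.1 98.5 z 37.03 yawerr 0.01 w -0.0002595718732545988 F plate -2.23 0.13 6.62
```

```bash
python3 -m crank '[[[1,0,0,0.1,0],[1,0,0,0,0],[1,0,0,0,0]]]';python3 rel.py
```

```text
time: 5.35
tcp_pos: [0.4951, 0.0727, 0.037]
tcp_rot: [2.287, -2.153, -0.001]
wrist_force: [-6.3, -0.3, 15.2]
gripper_width: -0.0
t 5.35 plate xy mm -68.0 98.4 z 36.98 yawerr 0.03 w -4.603827041637272e-05 F plate -6.27 0.09 15.18
```

Corner 4 is firm (15 N, no movement). Next is corner 1.

```bash
python3 -m crank '[[[1,0,0,-0.5,0],[1,0,0,-2,0],[1,0,-3.4,0,0],[1,0,-3.4,0,0],[1,0,-3.4,0,0]]]'
python3 -m crank '[[[1,0,-3.4,0,0],[1,0,0,0,0],[1,0,0,0.9,0],[1,0,0,0.9,0],[1,0,0,0,0]]]';python3 rel.py
```

```text
time: 5.85
tcp_pos: [0.5979, 0.079, 0.0607]
tcp_rot: [-2.286, 2.154, -0.001]
wrist_force: [0.7, -0.0, 0.2]
gripper_width: -0.0
time: 6.35
tcp_pos: [0.6279, 0.081, 0.0399]
tcp_rot: [2.284, -2.152, -0.006]
wrist_force: [0.8, -0.6, -0.0]
gripper_width: -0.0003
t 6.35 plate xy mm 65.0 98.8 z 39.9 yawerr 0.0 w -0.00026821915762870543 F plate 0.74 -0.62 -0.02
```

```bash
python3 -m crank '[[[1,0,-0.3,0.1,0],[1,0,0,0.1,0],[1,0,0,0.1,0],[1,0,0,0,0],[1,0,0,0,0]]]'; python3 rel.py
python3 -m crank '[[[1,0,0,0.1,0],[1,0,0,0,0],[1,0,0,0,0]]]';python3 rel.py
```

```text
time: 6.85
tcp_pos: [0.6338, 0.081, 0.0398]
tcp_rot: [-2.287, 2.154, -0.0]
wrist_force: [0.4, -0.0, -0.1]
gripper_width: -0.0
t 6.85 plate xy mm 70.9 98.5 z 39.76 yawerr -0.0 w -2.2330607925690007e-06 F plate 0.37 -0.04 -0.13
time: 7.15
tcp_pos: [0.6336, 0.081, 0.0385]
tcp_rot: [2.287, -2.154, -0.0]
wrist_force: [-0.3, 1.0, 0.0]
gripper_width: -0.0
t 7.15 plate xy mm 70.8 98.5 z 38.52 yawerr -0.0 w -7.98227664848368e-06 F plate -0.24 1.07 0.03
```

```bash
python3 -m crank '[[[1,0,0.2,0.1,0],[1,0,0,0.1,0],[1,0,0,0,0],[1,0,0,0,0]]]'; python3 rel.py
python3 -m crank '[[[1,0,0,0.1,0],[1,0,0,0,0],[1,0,0,0,0]]]';python3 rel.py
```

```text
time: 7.55
tcp_pos: [0.6315, 0.0809, 0.0371]
tcp_rot: [2.286, -2.154, -0.001]
wrist_force: [-3.0, 0.2, 5.7]
gripper_width: 0.0001
t 7.55 plate xy mm 68.6 98.5 z 37.06 yawerr 0.01 w 0.00010397954068008718 F plate -2.98 0.35 5.66
time: 7.85
tcp_pos: [0.6316, 0.0809, 0.037]
tcp_rot: [2.286, -2.153, -0.001]
wrist_force: [-6.3, -1.3, 11.7]
gripper_width: -0.0001
t 7.85 plate xy mm 68.7 98.5 z 37.0 yawerr 0.02 w -0.00011868540574709081 F plate -6.4 -0.89 11.68
```

Corner 1 is firm at 11.7 N, so it should be corner 2. Confirming by pressing.

```bash
python3 -m crank '[[[1,0,0,-0.5,0],[1,0,0,-2,0],[1,3.9,0,0,0],[1,3.9,0,0,0],[1,3.9,0,0,0]]]'
python3 -m crank '[[[1,3.9,0,0,0],[1,3.9,0,0,0],[1,0,0,0.9,0],[1,0,0,0.9,0],[1,0,0,0,0]]]'
python3 -m crank '[[[1,0,0,0.2,0],[1,0,0,0,0],[1,0,0,0,0]]]';python3 rel.py
```

```text
time: 8.35
tcp_pos: [0.6388, -0.0369, 0.0607]
tcp_rot: [-2.287, 2.153, -0.001]
wrist_force: [-0.2, -0.9, 0.4]
gripper_width: -0.0
time: 8.85
tcp_pos: [0.6417, -0.1123, 0.0401]
tcp_rot: [2.286, -2.152, -0.006]
wrist_force: [-0.2, 0.2, -0.3]
gripper_width: 0.0003
time: 9.15
tcp_pos: [0.6435, -0.113, 0.0408]
tcp_rot: [-2.288, 2.153, -0.001]
wrist_force: [0.1, -0.8, 0.5]
gripper_width: 0.0
t 9.15 plate xy mm 69.1 -95.8 z 40.81 yawerr 0.06 w 3.4434980358186093e-07 F plate 0.02 -0.84 0.46
```

```bash
python3 -m crank '[[[1,0.2,0,0.2,0],[1,0,0,0.2,0],[1,0,0,0.2,0],[1,0,0,0.1,0],[1,0,0,0,0]]]';python3 rel.py
python3 -m crank '[[[1,0,0,0.1,0],[1,0,0,0.1,0],[1,0,0,0,0],[1,0,0,0,0]]]';python3 rel.py
```

```text
time: 9.65
tcp_pos: [0.644, -0.116, 0.0342]
tcp_rot: [-2.286, 2.154, -0.002]
wrist_force: [-0.1, 0.5, 4.4]
gripper_width: 0.0001
t 9.65 plate xy mm 69.3 -98.8 z 34.2 yawerr -0.0 w 0.00014812251674439043 F plate -0.03 0.52 4.44
time: 10.05
tcp_pos: [0.6441, -0.116, 0.0331]
tcp_rot: [-2.287, 2.154, -0.001]
wrist_force: [-2.8, 0.7, 10.0]
gripper_width: 0.0002
t 10.05 plate xy mm 69.4 -98.8 z 33.11 yawerr 0.0 w 0.00016364464527130626 F plate -2.75 0.85 9.97
```

Corner 2 gives: the tip is down to 11 mm under 4–10 N. Now lifting off and moving behind shim_2 (in the plate frame: centre ≈ (67,-166), lip outer face ≈ -194).

```bash
python3 -m crank '[[[1,0,0,-1,0],[1,0,0,-2.5,0],[1,3,0.2,0,0],[1,3,0,0,0],[1,3,0,0,0]]]'
python3 -m crank '[[[1,3,0,0,0],[1,0.4,0,0,0],[1,0,0,0,0],[1,0,0,0,0]]]'; python3 rel.py
python3 - <<'E'
from meas import *
c=capture("top"); r,b=plate(c); print(r)
for s,p in shims(c): print(np.round(s[0],1),np.round(s[1],1),round(s[2],1))
E
```

```text
time: 10.55
tcp_pos: [0.6466, -0.2063, 0.0666]
tcp_rot: [2.287, -2.153, -0.0]
wrist_force: [0.0, -0.0, 0.0]
gripper_width: -0.0001
time: 10.95
tcp_pos: [0.6485, -0.2385, 0.0661]
tcp_rot: [2.287, -2.153, -0.002]
wrist_force: [0.5, -0.3, -0.1]
gripper_width: -0.0001
t 10.95 plate xy mm 66.5 -221.4 z 66.11 yawerr 0.03 w -9.915563537331197e-05 F plate 0.44 -0.36 -0.09Traceback (most recent call last):
  File "<stdin>", line 2, in <module>
  File "meas.py", line 7, in plate
    q=[k for k in cv2.findContours(m,0,2)[0] if 6000<cv2.contourArea(k)<40000 and cv2.pointPolygonTest(k,(324,246),False)>0][0]
      ~~~~~~~~~~~~~~~~~~~~~~~~~~~~~~~~~~~~~~~~~~~~~~~~~~~~~~~~~~~~~~~~~~~~~~~~~~~~~~~~~~~~~~~~~~~~~~~~~~~~~~~~~~~~~~~~~~~~~~^^^
IndexError: list index out of range
```

Arm occludes the top view. Lowering to tip z ≈ 5 mm and checking in the scene camera.

```bash
python3 -m crank '[[[1,0,0,1.3,0],[1,0,0,1.3,0],[1,0,0,1.2,0],[1,0,0,0,0],[1,0,0,0,0]]]'; python3 rel.py
python3 - <<'E'
from meas import *
c=capture("scene"); k=c["img"][170:350,110:350]; cv2.imwrite("pics/s1.png",cv2.resize(k[...,::-1],(800,600),interpolation=2))
E
```

```text
time: 11.5
tcp_pos: [0.6484, -0.2393, 0.0276]
tcp_rot: [2.287, -2.154, -0.002]
wrist_force: [1.0, 0.4, -0.5]
gripper_width: -0.0001
t 11.5 plate xy mm 66.4 -222.1 z 27.59 yawerr 0.01 w -8.727745987786048e-05 F plate 1.0 0.36 -0.52
```

View pics/s1.png

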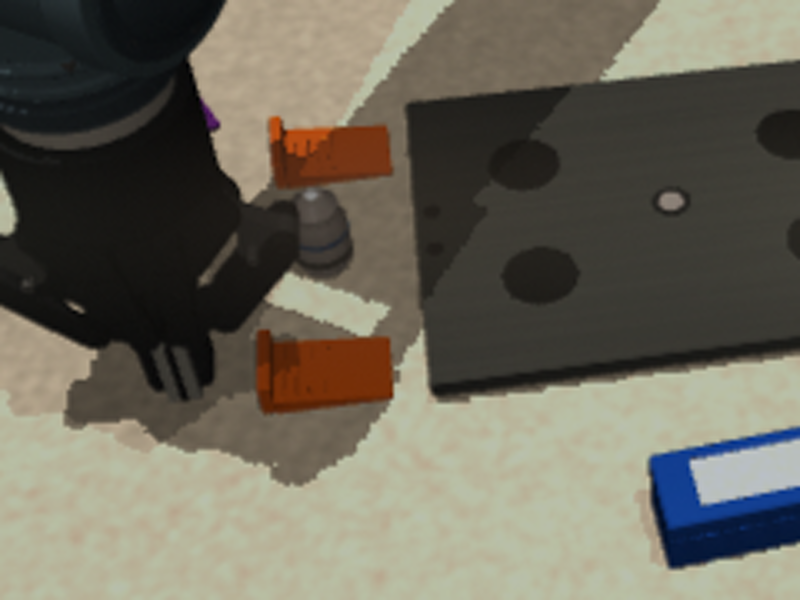

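The closed fingers (180,375) are in line with shim_2's lip (265,370), with the objective at (322,235) clear. Pushing towards the plate.

```bash
python3 -m crank '[[[1,-0.5,0,0,0],[1,-0.5,0,0,0],[1,-0.3,0,0,0],[1,-0.3,0,0,0],[1,0,0,0,0]]]'; python3 rel.py
python3 -m crank '[[[1,-0.2,0,0,0],[1,-0.2,0,0,0],[1,-0.2,0,0,0],[1,-0.2,0,0,0],[1,-0.2,0,0,0]]]'; python3 rel.py
python3 -m crank '[[[1,-0.3,0,0,0],[1,-0.3,0,0,0],[1,-0.2,0,0,0],[1,-0.2,0,0,0],[1,0,0,0,0]]]'; python3 rel.py
python3 - <<'E'
from meas import *
c=capture("scene"); k=c["img"][170:350,110:350]; cv2.imwrite("pics/s2.png",cv2.resize(k[...,::-1],(800,600),interpolation=2))
E
```

```text
time: 12.05
tcp_pos: [0.6479, -0.2231, 0.0287]
tcp_rot: [-2.287, 2.154, 0.0]
wrist_force: [-0.5, 0.4, -0.4]
gripper_width: -0.0002
t 12.05 plate xy mm 66.8 -206.0 z 28.69 yawerr 0.03 w -0.00018815671041967605 F plate -0.44 0.4 -0.43
time: 12.55
tcp_pos: [0.6473, -0.2136, 0.0287]
tcp_rot: [2.287, -2.154, 0.0]
wrist_force: [-0.1, -1.1, 1.0]
gripper_width: -0.0001
t 12.55 plate xy mm 66.8 -196.5 z 28.65 yawerr -0.01 w -7.83151167592855e-05 F plate -0.2 -1.13 0.97
time: 13.05
tcp_pos: [0.6466, -0.2033, 0.0285]
tcp_rot: [-2.287, 2.154, 0.0]
wrist_force: [1.2, -0.3, 0.6]
gripper_width: -0.0
t 13.05 plate xy mm 66.8 -186.2 z 28.51 yawerr 0.01 w -1.9572271840155297e-05 F plate 1.21 -0.4 0.58
```

View pics/s2.png

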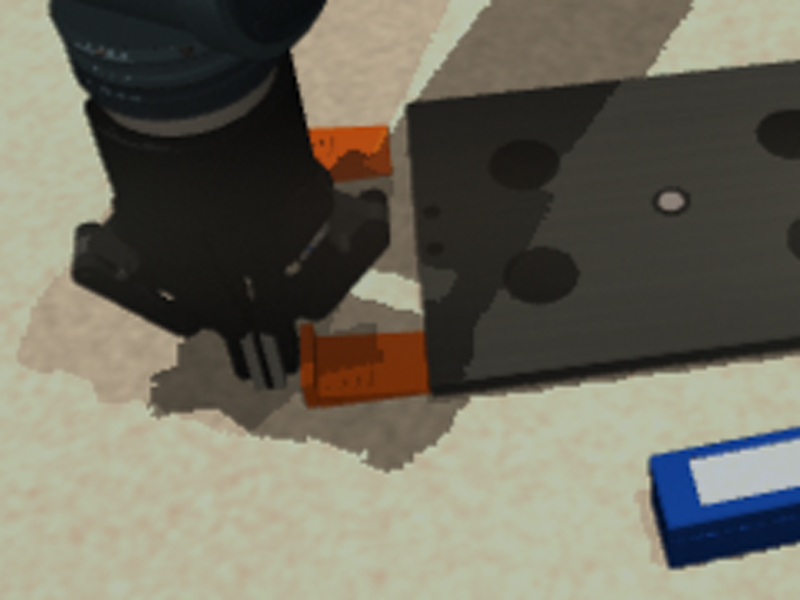

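The shim is sliding square, its nose now at the plate's edge (428,365). TCP-to-nose offset ≈ 65 mm, so about 25 mm more.

```bash
python3 -m crank '[[[1,-0.2,0,0,0],[1,-0.2,0,0,0],[1,-0.2,0,0,0],[1,-0.2,0,0,0],[1,0,0,0,0]]]'; python3 rel.py
python3 -m crank '[[[1,-0.2,0,0,0],[1,-0.2,0,0,0],[1,-0.2,0,0,0],[1,-0.2,0,0,0],[1,0,0,0,0]]]'; python3 rel.py
python3 -m crank '[[[1,-0.2,0,0,0],[1,-0.2,0,0,0],[1,0,0,0,0]]]'; python3 rel.py
```

```text
time: 13.6
tcp_pos: [0.6461, -0.1954, 0.0285]
tcp_rot: [2.287, -2.154, -0.0]
wrist_force: [-0.6, 0.7, -0.3]
gripper_width: 0.0002
t 13.6 plate xy mm 66.7 -178.2 z 28.48 yawerr 0.01 w 0.00016015177471113303 F plate -0.54 0.72 -0.27
time: 14.1
tcp_pos: [0.6457, -0.1874, 0.0285]
tcp_rot: [-2.287, 2.154, 0.0]
wrist_force: [-0.4, -0.7, -0.9]
gripper_width: 0.0004
t 14.1 plate xy mm 66.8 -170.2 z 28.55 yawerr 0.02 w 0.0004265440474151286 F plate -0.48 -0.65 -0.88
time: 14.4
tcp_pos: [0.6455, -0.1835, 0.0285]
tcp_rot: [2.287, -2.154, -0.0]
wrist_force: [-0.1, -0.2, -0.3]
gripper_width: -0.0
t 14.4 plate xy mm 66.8 -166.2 z 28.55 yawerr 0.01 w -3.2129815720843774e-05 F plate -0.14 -0.19 -0.3
```

```bash
python3 -m crank '[[[1,-0.1,0,0,0],[1,-0.1,0,0,0],[1,-0.1,0,0,0],[1,0,0,0,0]]]'; python3 rel.py
python3 -m crank '[[[1,-0.1,0,0,0],[1,0,0,0,0]]]'; python3 rel.py
python3 -m crank '[[[1,-0.1,0,0,0],[1,0,0,0,0]]]'; python3 rel.py
```

```text
time: 14.8
tcp_pos: [0.6453, -0.1806, 0.0285]
tcp_rot: [2.287, -2.154, -0.0]
wrist_force: [-0.7, 0.1, -0.0]
gripper_width: -0.0003
t 14.8 plate xy mm 66.8 -163.4 z 28.53 yawerr 0.01 w -0.00034836150771237203 F plate -0.71 0.1 -0.04
time: 15.0
tcp_pos: [0.6453, -0.1799, 0.0286]
tcp_rot: [2.287, -2.154, 0.001]
wrist_force: [-0.1, -1.2, -0.8]
gripper_width: 0.0002
t 15.0 plate xy mm 66.8 -162.7 z 28.62 yawerr 0.0 w 0.00022212120989135084 F plate -0.18 -1.23 -0.76
time: 15.2
tcp_pos: [0.6453, -0.1795, 0.0288]
tcp_rot: [2.286, -2.154, 0.002]
wrist_force: [-0.2, -4.5, -0.6]
gripper_width: 0.0002
t 15.2 plate xy mm 66.9 -162.3 z 28.77 yawerr 0.0 w 0.00022146669015470077 F plate -0.43 -4.46 -0.58
```

The push is starting to harden (−4.5 N). Checking the depth before pressing more.

```bash
python3 -m crank '[[[1,-0.1,0,0,0],[1,0,0,0,0]]]'; python3 rel.py
python3 - <<'E'
from meas import *
c=capture("scene"); k=c["img"][170:350,110:350]; cv2.imwrite("pics/s3.png",cv2.resize(k[...,::-1],(800,600),interpolation=2))
O=np.array([568.9,-21.5]); th=np.radians(3.42); X=np.array([np.cos(th),np.sin(th)]);Y=np.array([-X[1],X[0]])
h=cv2.cvtColor(c["img"],cv2.COLOR_RGB2HSV); m=cv2.inRange(h,(3,150,60),(20,255,255))
w=cloud(c)[...,:2]*1000-O
for q in cv2.findContours(m,0,2)[0]:
    if cv2.contourArea(q)<100: continue
    k=np.zeros_like(m); cv2.drawContours(k,[q],-1,255,-1); k=k>0
    a=w[k]; print((a@X).min().round(1),(a@X).max().round(1),(a@Y).min().round(1),(a@Y).max().round(1))
E
```

```text
time: 15.4
tcp_pos: [0.6453, -0.1793, 0.0289]
tcp_rot: [2.286, -2.153, 0.004]
wrist_force: [-0.1, -7.4, -1.5]
gripper_width: 0.0001
t 15.4 plate xy mm 66.9 -162.1 z 28.91 yawerr 0.01 w 6.386623639096202e-05 F plate -0.57 -7.33 -1.5
41.5 550.7 -148.7 -87.4
47.3 550.7 -87.4 188.8
-97.0 550.7 -87.4 199.8
```

View pics/s3.png

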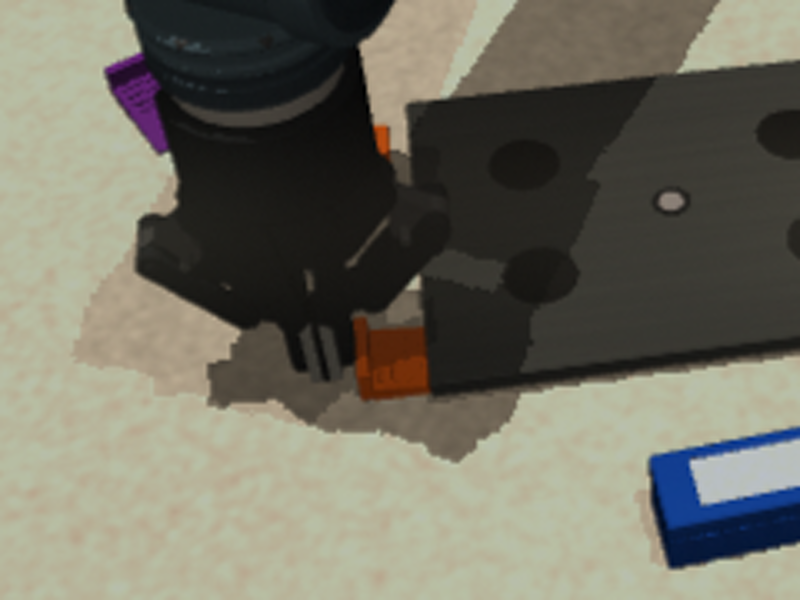

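The shim sits with about half its length outside the plate (lip 362 → plate edge 428, roughly 29 mm visible, so ~26 mm in), square, with 7 N resistance. Backing off, clearing away and verifying from the top.

```bash
python3 -m crank '[[[1,0.3,0,0,0],[1,0.5,0,0,0],[1,1,0,0,0],[1,1,0,0,0],[1,0,0,-2,0]]]'
python3 -m crank '[[[1,0,0,-4,0],[1,0,0,-4,0],[1,4,0,-4,0],[1,4,0,-4,0],[1,4,0,0,0]]]'
python3 -m crank '[[[1,4,2,0,0],[1,4,2,0,0],[1,4,2,0,0],[1,4,2,0,0],[1,4,2,0,0]]]'
python3 -m crank '[[[1,0,0,0,0],[1,0,0,0,0],[1,0,0,0,0]]]'
python3 - <<'E'
from meas import *
c=capture("top"); save(c,"top1"); r,b=plate(c); print(r,b.round(1).tolist())
O=np.array(r[0]); th=np.radians(r[2]); X=np.array([np.cos(th),np.sin(th)]);Y=np.array([-X[1],X[0]])
for s,p in shims(c):
    d=p-O; print(np.round(s[0],1),np.round(s[1],1),round(s[2],1),"x",(d@X).min(),(d@X).max(),"y",(d@Y).min(),(d@Y).max())
w=cloud(c); ctr=w[...,:2]*1000-O; a,bb=ctr@X,ctr@Y
for sx,sy in((68,98),(68,-98),(-68,-98),(-68,98)): print(sx,sy,w[(abs(a-sx)<12)&(abs(bb-sy)<12)][:,2].mean().round(4))
k=c["img"][140:320,200:480]; cv2.imwrite("pics/f.png",cv2.resize(np.clip(k[...,::-1]*1.7,0,255).astype(np.uint8),(800,514),interpolation=2))
E
```

```text
time: 15.95
tcp_pos: [0.6448, -0.2064, 0.0458]
tcp_rot: [2.284, -2.155, -0.008]
wrist_force: [-0.3, -0.1, -0.0]
gripper_width: 0.0001
time: 16.45
tcp_pos: [0.6562, -0.3192, 0.2075]
tcp_rot: [-2.286, 2.152, -0.019]
wrist_force: [1.5, -0.0, 1.1]
gripper_width: -0.0002
time: 16.95
tcp_pos: [0.5643, -0.524, 0.1993]
tcp_rot: [-2.286, 2.155, 0.0]
wrist_force: [0.7, -0.1, 1.2]
gripper_width: -0.0001
time: 17.25
tcp_pos: [0.5659, -0.521, 0.199]
tcp_rot: [-2.287, 2.153, 0.001]
wrist_force: [0.5, -0.7, 0.6]
gripper_width: 0.0001
((569.0203857421875, -21.823837280273438), (181.11383056640625, 239.66856384277344), 3.2682888507843018) [[471.79998779296875, 92.69999694824219], [485.3999938964844, -146.60000610351562], [666.2999877929688, -136.3000030517578], [652.5999755859375, 103.0]]
[493.2 136.8] [55.  31.5] 89.7 x -82.6891786485457 -49.67686741260393 y 134.88826837510703 190.32365951614966
[ 508.  -184.7] [31.9 57.1] 5.1 x -86.64142460432745 -53.72784409741275 y -187.6201838998139 -130.54518171184438
[624.8 142.2] [33.5 57.2] 2.2 x 48.58889030574867 82.33275582896484 y 132.08071305452302 189.08989653552368
[ 644.4 -153.8] [33.9 30. ] 3.9 x 50.771307977811254 84.81013703604125 y -151.08278351978493 -121.03678740550667
68 98 0.0156
68 -98 0.0157
-68 -98 0.0155
-68 98 0.0157
```

View pics/f.png

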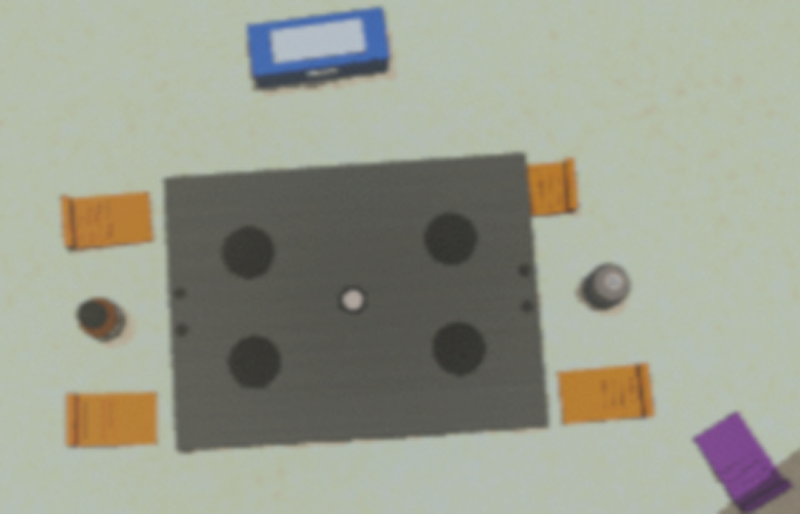

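The view shows shim_2 square under the far right corner (visible 30 mm), the plate moved <0.5 mm and level, and everything else in place. Handing in.

```bash
python3 -c "from bench import finish_job; print(finish_job())"
```

```text
the job is handed in; nothing more can be done
None
```

The rocking corner was corner 2 (far right), and its shim is now snug under the plate. I handed the job in at about 17 s; no verdict was reported.

- **Finding the corner:** Corners 3, 4 and 1 stayed firm under about 12–21 N. Corner 2 gave, with the fingertips going about 4 mm down, to 11 mm above the bench.
- **Seating the shim:** I pushed shim_2 in by its lip with the fingers closed. The push turned hard at about 7 N, so I stopped, backed off and lifted clear.
- **Final top-view checks:**
  - The shim is about 25–27 mm under the plate and square within about 1°.
  - The plate moved less than 0.5 mm.
  - All four corner heights read 15.5–15.7 mm.
  - The other three shims measured the same as at the start. The bottle, objective, slide box and purple look-alike look undisturbed.
- **Checks that failed or disagreed:**
  - One mid-job top view failed because the arm was in the way, and I used the scene camera instead.
  - The scene-camera shim extents were noisy at their edges, so the depth rests on the final top view.
  - The first depth reading of the plate top was about 4 mm high (19 mm, over the small pale disc at its centre). The corner readings and fingertip contacts agreed at 15 mm.

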